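Load a valve body through the spring flap of a brazing lane

ROBOT

A 7-joint arm with a two-finger parallel gripper is mounted at the origin on the work surface. World frame = base frame: x ahead of the robot, y to its left, z up, the work surface at z = 0. Lengths are in m, angles in degrees, forces in N, time in s.
With the tool pointing down it reaches from about 0.4 to 0.9 m from the base axis. Payload 5.6 kg.
Tool frame: the origin (TCP) lies midway between the tips of the shut fingers; the grasp point (between the pads) lies 19 mm behind it (arm.grasp_offset is the z of the grasp point in the tool frame, in m); z points along the fingers, y is the direction in which the jaws open and shut (so a half turn about z gives the same grasp; the last joint's range is limited). The gripper opens to 92 mm and grips with 3 to 60 N. Pads are 20 mm wide; open, the fingers measure 128 mm over their backs; the gripper's body (75 mm by 189 mm) begins 69 mm behind the grasp point.
Start: joints at [-2.464, 26.786, -0.665, 91.828, 0.344, 61.387, -3.226], TCP at [0.65, -0, 0.182] pointing down, gripper open.
Joint ranges: [-144.91, 144.91], [-17.63, 115.5], [-89.93, 88.59], [15.96, 139.68], [-74.01, 254.01], [8.47, 105.57], [-167.45, 167.45]. Speed limits (degrees/s): [147.25, 147.25, 180, 180, 180, 180, 180].

INTERFACE

Orientations are given as a 3x3 rotation matrix whose columns are the frame's x, y, z axes.
In Python, from station import arm gives the robot as it stands. Calls block until the motion is done:
- arm.move_to(position, orientation): joint-space move of the TCP to a pose.
- arm.line_to(position, rot=None, velocity=0.15): straight line of the TCP; rot=None keeps the orientation; velocity is the mean speed in m/s.
- arm.move_j(angles): joint-space move.
- arm.gripper_to(opening, squeeze=None): opening from 0.0 (shut) to 1.0 (fully open); squeeze is the grip in N (None keeps the last); returns when the fingers have stopped.
- arm.sleep(seconds).
- arm.solve_ik(position, orientation): joint angles nearest the present ones, or None.
- arm.get_state(): the state.
- arm.read_camera(name): name is "scene" or "side" or "wrist"; returns a dict with "pixels" (480x640x3 uint8, red, green, blue), "z_map" (480x640 float32, m along the optical axis (not along the pixel's ray), 0 where there is no reading), "mtx" (3x3 intrinsics, pixels), "eye" and "orientation" of the camera in the world. Camera axes: x right, y up, looking along -z (the intrinsics and any distortion apply to the point x, -y, -z); pixel columns grow to the right and rows downward; lengths in m; the calibration is good to about 2 mm. A picture is of the moment at which its call begins.
A pose or a line that the arm cannot do raises arm.Unreachable and nothing moves.
- arm.finish_job(): hands the job in, once; it reports no verdict.
The state is a dict: "time": time; "joints": joint angles; "dq": joint speeds; "joint_torque": joint torques, N m; "tool_pos": TCP position; "tcp_rot": TCP orientation; "ft_force": force on the tool from outside, world axes, zero at the start; "wrist_torque": the same for the moment, N m; "opening": opening from 0.0 (shut) to 1.0 (fully open).
Only numpy, scipy, OpenCV 4.12 (cv2) and the standard library are available. Lean on these libraries where they do the work, as an engineer would, in place of code of your own. Each camera call takes 0.05 s, during which the arm holds its last target. There are 200 camera calls.

TASK

Take the brass valve body with the spigot, set it on the lane floor in front of the spring flap, spigot first, and slide it through the flap, which it must push open. Go on until the spigot meets the spring contact at the far end, press it on that with a steady push of about 10 N for about a second (never as much as 18 N), then let go and move away, leaving the valve body flat in the lane against the contact and the flap swung shut behind it. Do not disturb the brass tee and the little brass pot.

Things in the scene. Friction and masses are not known exactly. Their poses are not given: they have to be found in the camera images.
- valve: Brass valve body, 0.35-0.65 kg. Origin: underside below the stem; z up, x to the spigot. Block x -25 to +35, 32 wide, 28 mm high; round spigot on its +x end, axis 14 mm up, 24 mm thick (28 at root), bevelled end at x = +70. Square stem 20 x 20 mm, sides along x and y, from 28 to 82 mm height: grip across y, fingertips 40 mm or more above the underside, to pass over walls and bars.
- tee: Brass tee, not to be disturbed: block 55 x 32 x 28 mm without a spigot, with a round stub 24 mm in diameter to 54 mm height. Origin: centre of the underside.
- lota: Little round brass pot, not to be disturbed: 72 mm across, 54 mm high. Origin: centre of the underside.
- lane: Fixed steel lane. Origin: underside of its base plate (8 mm thick, x -110 to +275), mid flap line; z up, x = feed direction. Floor at z = 8 mm, walls 24 mm above it. Entry x -105 to -8: free y -18 to +22, open above; set the part down here. Past the flap: wall at y -18; at +y a bay for the flap (x 0 to 58), a slanting lead-in, then a wall at y +18 from x 78 to 170.
- flap_line (a point): Lane floor at the middle of the flap line (lane x = y = 0), axes as the lane's. Two 6 mm guard bars run along the lane at y = +-16.5 mm, from x = -4 to +160 mm, tops 37 mm above the floor: the stem passes between them, the block only below them, so the valve body can get in only through the flap.
- flap (a joint): Flap angle, rad: 0 shut (across the lane), to 1.65 pushed in along the feed. Steel, 2 to 26 mm above the floor, upright hinge at lane x 0, y +28 mm. Its spring (0.13 N m shut, 0.23 open: 5 to 10 N on the part) always drives it shut and presses the passing part to -y. It shuts once the part's tail (valve x = -25) is some 50 mm past the flap line.
- flap_tip (a point): Middle of the flap's free edge, 52 mm from its hinge and 14 mm above the lane floor.
- bracket: Bracket, origin on the floor at lane x 235 mm, axes as the lane's. Its slide carries the spring contact, a copper plunger pointing to lane -x, 14 mm above the floor, face 18 mm round. Slide setting not measured: free face 158 to 188 mm past the flap line. It yields along +x: 1.2 N, then 3 N/mm, to 12 mm, plus damping 0.12 N per mm/s; let go, it pushes the part back some mm till friction (2-5 N) holds.
Mind the look-alikes: they are no part of the job. What is shaped like the valve but blue or grey is not meant.

How it is judged:
By the outcome, as a careful person would: the job done as asked, in the order asked, and still so for the second after the job is handed in, with the robot touching nothing.
It also fails if it takes over 70 s, if anything falls off the work surface, if the arm or the gripper's body presses on something with over 40 N, if the wrist force passes 120 N, or if a joint passes its speed limit or range.

## Working session

There is one attempt and no reset: what is moved stays moved. The work goes in short steps, each a Python script; the robot and the scene stay as the last script left them, time stands still between calls to the robot, and variables do not carry over. Pictures are saved under pics/ and viewed, about 8 in all and at most 12, crops included, and the job is handed in when it is done.

```bash
mkdir -p pics; ls; cat > h.py <<'E'
import numpy as np, cv2
from station import arm
def cap(name,fn=None):
    c=arm.read_camera(name); np.savez('%s.npz'%(fn or name),**c)
    if fn: cv2.imwrite('pics/%s.png'%fn,c['pixels'][:,:,::-1])
    return c
def cloud(c):
    K=np.array(c['mtx']);z=c['z_map'];h,w=z.shape
    d=c['dist'] if 'dist' in c else None
    v,u=np.mgrid[:h,:w]
    p=np.stack([(u-K[0,2])/K[0,0]*z,-(v-K[1,2])/K[1,1]*z,-z],-1)
    return p@np.array(c['orientation']).T+np.array(c['eye'])
E
python3 - <<'E'
from h import *
for n in ('scene','side'):
    c=cap(n,n+'0'); print(n,[k for k in c],c['mtx'],c['eye'],c['orientation'])
print(arm.get_state())
E
```

```text
pics
scene ['pixels', 'z_map', 'mtx', 'eye', 'orientation'] [[511.31319122   0.         317.52167642]
 [  0.         511.31319122 237.48323325]
 [  0.           0.           1.        ]] [ 1.24586357 -0.49610158  0.87250669] [[ 3.99449450e-01 -6.36642517e-01  6.59641146e-01]
 [ 9.16754899e-01  2.78002535e-01 -2.86836271e-01]
 [-7.69745369e-04  7.19305843e-01  6.94693106e-01]]
side ['pixels', 'z_map', 'mtx', 'eye', 'orientation'] [[582.92065511   0.         312.21404551]
 [  0.         582.92065511 245.2637978 ]
 [  0.           0.           1.        ]] [ 0.15478106 -0.81624142  0.99937909] [[ 0.89861781  0.34680131 -0.26872826]
 [-0.43872985  0.70827558 -0.55304775]
 [-0.00146402  0.61487767  0.78862114]]
{'time': 0.1, 'joints': array([-2.46290475, 26.83014198, -0.66407533, 91.87502255,  0.34388899,
       61.3857251 , -3.22530327]), 'dq': array([ 0.03806179, -0.08959118,  0.00854584, -0.19785635,  0.02757414,
        0.06011921, -0.06528482]), 'joint_torque': array([ 1.57556435e-03, -5.21645308e+01, -1.25145918e-02, -2.44365495e+01,
       -5.68165525e-02,  1.40885683e-02,  8.46384978e-05]), 'tool_pos': array([ 6.49434047e-01, -8.86575002e-05,  1.80749322e-01]), 'tcp_rot': array([[ 8.09970504e-05,  9.99998799e-01, -1.54745648e-03],
       [ 9.99999989e-01, -8.11835123e-05, -1.20433303e-04],
       [-1.20558786e-04, -1.54744671e-03, -9.99998795e-01]]), 'ft_force': array([ 0.05689677,  0.14563482, -0.62432914]), 'wrist_torque': array([ 0.01514188, -0.00805232,  0.00642563]), 'opening': 1.0001631619276878}
```

View pics/scene0.png

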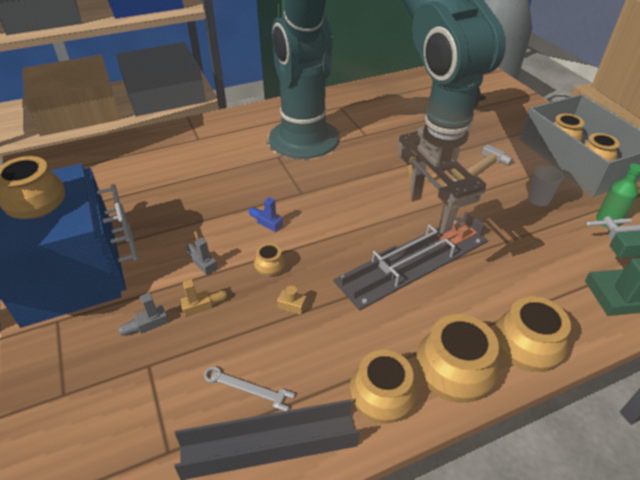

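View pics/side0.png

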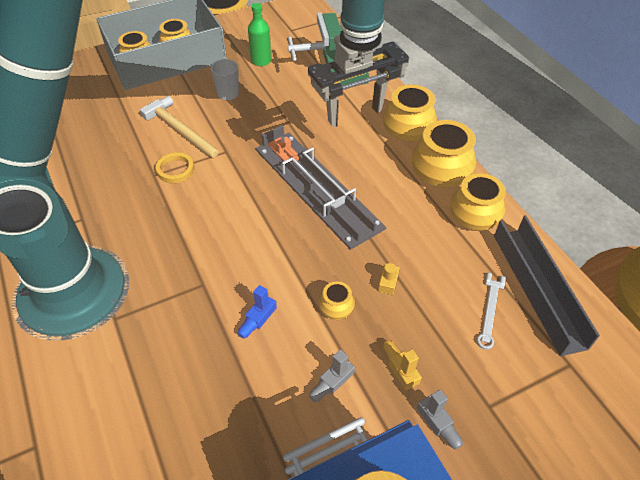

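Scene picture: the candidates are the brass valve (203,298), grey ones (145,315) and (202,255), a blue one (267,213), and the brass tee (293,300), which has no spigot. I choose (203,298), spigot pointing towards (222,295). The lane runs from its entry at (360,295) to the orange contact at (465,235). Next I'll make top-down orthographic maps, with one close crop to check the choice.

```bash
cat >> h.py <<'E'
def ortho(cs,x0,x1,y0,y1,s,zmax=0.2):
    """top view; row 0 = x1 (up = +x), column 0 = y1 (left = +y)"""
    H=int((x1-x0)/s);W=int((y1-y0)/s);im=np.zeros((H,W,3),np.uint8);hm=np.full((H,W),-1.)
    for c in cs:
        P=cloud(c);ok=(c['z_map']>0)&(P[...,2]<zmax)
        q=P[ok];col=c['pixels'][ok][:,::-1]
        i=((x1-q[:,0])/s).astype(int);j=((y1-q[:,1])/s).astype(int)
        m=(i>=0)&(i<H)&(j>=0)&(j<W);i,j,z,col=i[m],j[m],q[m,2],col[m]
        o=np.argsort(z);i,j,z,col=i[o],j[o],z[o],col[o]
        k=z>hm[i,j];im[i[k],j[k]]=col[k];hm[i[k],j[k]]=z[k]
    return im,hm
E
python3 - <<'E'
from h import *
s=np.load('scene0.npz');d=np.load('side0.npz')
for n,c,px in (('scene',s,[(203,298),(190,285),(222,295),(340,287),(363,303),(488,238),(470,222),(293,300),(268,262),(377,257)]),('side',d,[(408,350),(392,345),(349,243),(383,227),(264,150),(289,132)])):
    P=cloud(c)
    for u,v in px: print(n,u,v,P[v,u].round(3))
for c,n in((s,'scene'),(d,'side')):
    P=cloud(c);hsv=cv2.cvtColor(c['pixels'],cv2.COLOR_RGB2HSV)
im=np.hstack([cv2.resize(s['pixels'][270:330,160:320],None,fx=4,fy=4),]) 
im2=cv2.resize(s['pixels'][210:310,330:490],None,fx=4,fy=3.5)
im2=cv2.resize(im2,(640,360))
cv2.imwrite('pics/crop1.png',np.vstack([im,im2])[:,:,::-1])
E
```

```text
scene 203 298 [ 0.516 -0.443  0.028]
scene 190 285 [ 0.52  -0.463  0.083]
scene 222 295 [ 0.521 -0.404  0.024]
scene 340 287 [ 0.59  -0.157  0.008]
scene 363 303 [ 0.65  -0.131  0.008]
scene 488 238 [0.589 0.243 0.004]
scene 470 222 [0.544 0.217 0.028]
scene 293 300 [ 0.602 -0.272  0.035]
scene 268 262 [ 0.486 -0.286  0.043]
scene 377 257 [ 0.565 -0.053  0.037]
side 408 350 [ 0.547 -0.424  0.002]
side 392 345 [ 0.516 -0.413  0.029]
side 349 243 [ 0.566 -0.151  0.009]
side 383 227 [ 0.656 -0.144  0.008]
side 264 150 [0.514 0.193 0.015]
side 289 132 [ 0.604  0.244 -0.002]
```

View pics/crop1.png

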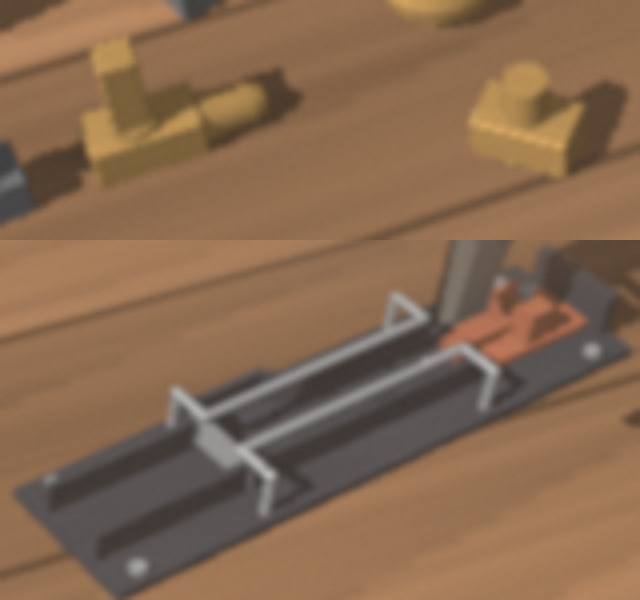

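The choice is right: brass with a spigot, stem at about (0.520,-0.463). The lane feed direction is roughly +y. Next, closer looks with the wrist camera over the valve and over the lane.

```bash
cat >> h.py <<'E'
def R(yaw):
    c,s=np.cos(yaw),np.sin(yaw); return np.array([[c,s,0],[s,-c,0],[0,0,-1.]])  # tool x along yaw, z down
E
python3 - <<'E'
from h import *
arm.move_to([0.59,0.04,0.36],R(np.radians(98)))
w=cap('wrist','w_lane'); print(w['eye'],w['orientation'].round(2).tolist())
arm.move_to([0.52,-0.44,0.30],R(np.radians(90)))
w=cap('wrist','w_valve'); print(w['eye'],arm.get_state()['time'])
a=cv2.imread('pics/w_lane.png');b=cv2.imread('pics/w_valve.png')
cv2.imwrite('pics/w1.png',np.hstack([cv2.resize(a,(400,300)),cv2.resize(b,(400,300))]))
E
```

```text
[0.57789771 0.12277491 0.56079383] [[0.99, -0.13, -0.04], [0.14, 0.95, 0.29], [-0.0, -0.3, 0.96]]
[ 0.52045439 -0.35442477  0.50271156] 2.775
```

View pics/w1.png

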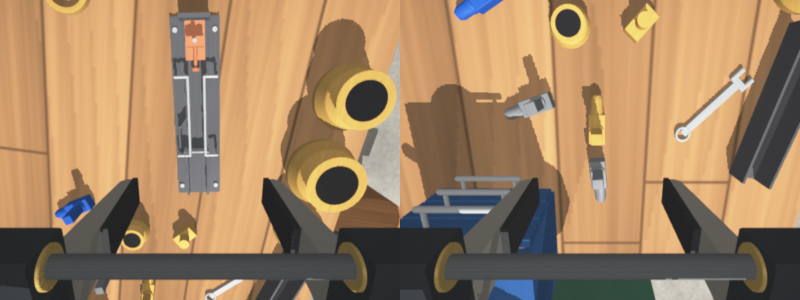

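```bash
python3 - <<'E'
from h import *
v=np.load('w_valve.npz');P=cloud(v);hsv=cv2.cvtColor(v['pixels'],cv2.COLOR_RGB2HSV)
near=(np.abs(P[...,0]-.52)<.06)&(np.abs(P[...,1]+.44)<.09)&(v['z_map']>0)
br=near&(hsv[...,1]>120)&(P[...,2]>.012)
gr=near&(hsv[...,1]<60)&(P[...,2]>.03); print('grey',P[gr].mean(0).round(3) if gr.any() else 0)
top=P[br&(P[...,2]>.072)];print('stem',len(top),top.mean(0).round(4),top.min(0).round(4),top.max(0).round(4))
bl=P[br&(P[...,2]>.024)&(P[...,2]<.032)];print('block',cv2.minAreaRect(bl[:,:2].astype(np.float32)*1000))
print('all',cv2.minAreaRect(P[br][:,:2].astype(np.float32)*1000))
sp=P[br]; 
# lane
l=np.load('w_lane.npz');P=cloud(l);hsv=cv2.cvtColor(l['pixels'],cv2.COLOR_RGB2HSV)
near=(np.abs(P[...,0]-.585)<.1)&(np.abs(P[...,1]-.04)<.26)&(l['z_map']>0)
z=P[...,2]
pl=near&(z>.005)&(z<.012)&(hsv[...,1]<90)
r=cv2.minAreaRect(P[pl][:,:2].astype(np.float32)*1000);print('plate',r,np.median(z[pl]))
bar=near&(z>.040)&(z<.050)&(hsv[...,1]<90)&(P[...,1]<.16);q=P[bar];rb=cv2.minAreaRect(q[:,:2].astype(np.float32)*1000);print('bars',rb)
wl=near&(z>.025)&(z<.036)&(hsv[...,1]<90);
# ortho in approx lane frame
box=cv2.boxPoints(r);print(box.round(1).tolist()); print(cv2.boxPoints(rb).round(1).tolist())
E
```

```text
grey [ 0.52  -0.42   0.421]
stem 3285 [ 0.5196 -0.4194  0.3969] [ 0.4697 -0.4758  0.0727] [ 0.5716 -0.4071  0.4432]
block ((513.2498779296875, -443.96124267578125), (31.08609962463379, 91.8521499633789), 0.44320130348205566)
all ((520.5655517578125, -442.8255615234375), (93.9212875366211, 101.90953063964844), 89.75955200195312)
plate ((580.7085571289062, 36.26487731933594), (100.16879272460938, 384.9136047363281), 9.310542106628418) 0.007612360860265621
bars ((581.5280151367188, 31.88111114501953), (88.33875274658203, 170.22592163085938), 9.488795280456543)
[[500.1000061035156, 218.10000610351562], [562.4000244140625, -161.8000030517578], [661.2999877929688, -145.60000610351562], [599.0, 234.3000030517578]]
[[523.9000244140625, 108.5], [552.0, -59.29999923706055], [639.0999755859375, -44.79999923706055], [611.0999755859375, 123.0999984741211]]
```

```bash
cat >> h.py <<'E'
LY=np.radians(99.4);LO=np.array([.5942,-.0452])
def lane_T(LO=LO,LY=LY):
    u=np.array([np.cos(LY),np.sin(LY)]);n=np.array([-u[1],u[0]]);return u,n
def tolane(P): u,n=lane_T();d=P[...,:2]-LO;return np.stack([d@u,d@n,P[...,2]-.008],-1)
def fromlane(x,y,z): u,n=lane_T();return np.r_[LO+x*u+y*n,z+.008]
E
python3 - <<'E'
from h import *
v=np.load('w_valve.npz');P=cloud(v);hsv=cv2.cvtColor(v['pixels'],cv2.COLOR_RGB2HSV)
near=(np.abs(P[...,0]-.52)<.06)&(np.abs(P[...,1]+.44)<.09)&(v['z_map']>0)&(P[...,2]<.12)
br=near&(hsv[...,1]>120)&(P[...,2]>.008)&(v['pixels'][...,0]>90)
f=lambda q:cv2.minAreaRect(q[:,:2].astype(np.float32)*1000)
top=P[br&(P[...,2]>.074)];print('stem',len(top),top.mean(0).round(4),f(top))
bl=P[br&(P[...,2]>.024)&(P[...,2]<.031)];print('block',len(bl),f(bl),np.ptp(bl,0))
for y in np.arange(-.49,-.37,.01):
    q=P[br&(np.abs(P[...,1]-y)<.005)&(P[...,2]>.015)]
    if len(q): print(round(y,3),len(q),q[:,0].min().round(4),q[:,0].max().round(4),q[:,2].max().round(3))
l=np.load('w_lane.npz');Q=tolane(cloud(l));hsv=cv2.cvtColor(l['pixels'],cv2.COLOR_RGB2HSV)
ok=(l['z_map']>0)
for x0,x1 in((.01,.05),(.06,.1),(.11,.15)):
    for s in(1,-1):
        m=ok&(Q[...,0]>x0)&(Q[...,0]<x1)&(abs(Q[...,1]-s*.0165)<.008)&(Q[...,2]>.03)&(Q[...,2]<.045); q=Q[m];print('bar',x0,s,len(q),q.mean(0).round(4),q[:,1].min(),q[:,1].max())
m=ok&(hsv[...,0]<15)&(hsv[...,1]>100)&(Q[...,0]>.13)&(Q[...,0]<.24)&(abs(Q[...,1])<.012)&(Q[...,2]>.0)
q=Q[m];print('contact',len(q))
for a in np.arange(.14,.24,.005):
    k=q[(q[:,0]>=a)&(q[:,0]<a+.005)]
    if len(k):print(a.round(3),len(k),k[:,2].min().round(4),k[:,2].max().round(4),k[:,1].min().round(4),k[:,1].max().round(4))
E
```

```text
stem 358 [ 0.5139 -0.4651  0.0812] ((513.8889770507812, -465.6244201660156), (19.725610733032227, 20.2188663482666), 0.22459223866462708)
block 939 ((513.2498779296875, -443.96124267578125), (31.08609962463379, 91.8521499633789), 0.44320130348205566) [0.03147274 0.09178634 0.00695792]
-0.49 27 0.4984 0.5291 0.029
-0.48 71 0.4984 0.5291 0.082
-0.47 219 0.4986 0.529 0.083
-0.46 409 0.4986 0.5289 0.084
-0.45 220 0.4987 0.5289 0.033
-0.44 230 0.4977 0.5288 0.03
-0.43 208 0.4977 0.5288 0.029
-0.42 175 0.501 0.5264 0.028
-0.41 168 0.5023 0.5251 0.028
-0.4 139 0.5024 0.5239 0.027
bar 0.01 1 129 [0.031  0.0164 0.0361] 0.01356101724609607 0.019573169413107185
bar 0.01 -1 139 [ 0.0297 -0.0164  0.0358] -0.01948482410026552 -0.013477471222675475
bar 0.06 1 138 [0.0799 0.0163 0.0361] 0.013466444888626604 0.019516663492734374
bar 0.06 -1 142 [ 0.081  -0.0164  0.0359] -0.019181719392470337 -0.013529963184554933
bar 0.11 1 158 [0.1302 0.0162 0.0358] 0.013391077745689062 0.019270333157679568
bar 0.11 -1 150 [ 0.131  -0.0165  0.0359] -0.019540207169521994 -0.013607092973456355
contact 857
0.17 39 0.0164 0.0239 -0.0082 0.007
0.175 35 0.0001 0.023 -0.0083 0.0069
0.18 26 0.0144 0.0193 -0.0035 0.003
0.185 27 0.014 0.0193 -0.0036 0.0029
0.19 52 0.0032 0.0191 -0.0113 0.0119
0.195 77 0.004 0.0192 -0.0114 0.0118
0.2 83 0.0036 0.0185 -0.0115 0.0116
0.205 82 0.0034 0.0191 -0.0116 0.0115
0.21 76 0.0038 0.0195 -0.0117 0.0112
0.215 127 0.0045 0.0333 -0.0119 0.0115
0.22 68 0.0291 0.0336 -0.012 0.012
0.225 56 0.0296 0.0336 -0.011 0.0119
0.23 74 0.0289 0.0333 -0.0111 0.0118
0.235 35 0.0034 0.0069 -0.0111 0.0114
```

Both are located well. The lane origin is at (0.594,-0.045), yaw 99.4°, with the bars at ±16.4 mm as specified. The contact face is near lane x 172 mm. The valve stem is at (0.514,-0.4655), yaw about 90°. Picking now.

```bash
python3 - <<'E'
from h import *
Y=np.radians(90.2)
arm.move_to([.5138,-.4655,.15],R(Y))
arm.line_to([.5138,-.4655,.045],velocity=.1)
arm.gripper_to(0.0,squeeze=55)
s=arm.get_state();print(s['opening'],s['ft_force'],s['tool_pos'])
arm.line_to([.5138,-.4655,.18],velocity=.12)
arm.sleep(.3);s=arm.get_state();print(s['opening'],s['ft_force'],s['wrist_torque'])
arm.move_to(fromlane(-.077,0,.17),R(LY))
arm.line_to(fromlane(-.077,0,.10),velocity=.1)
arm.sleep(.3);s=arm.get_state();print(s['time'],s['ft_force'],s['tool_pos'],fromlane(-.077,0,.10))
cap('side','side1');c=cap('scene','scene1')
a=c['pixels'][170:330,280:500];b=np.load('side1.npz')['pixels'][90:290,230:450]
cv2.imwrite('pics/c2.png',np.hstack([cv2.resize(a,(400,300)),cv2.resize(b,(400,364))[:300]])[:,:,::-1])
E
```

```text
0.2006345599447726 [ 0.90643313 -1.08380088 -0.94217863] [ 0.51401251 -0.46550396  0.04501914]
0.20188691697559602 [-0.20567139  0.67365547 -4.35069576] [-0.03120621 -0.01743506  0.07468736]
9.8083 [ 0.7314382   0.14898419 -4.950113  ] [ 0.60711576 -0.12118095  0.10856864] [ 0.6067761  -0.12116606  0.108     ]
```

View pics/c2.png

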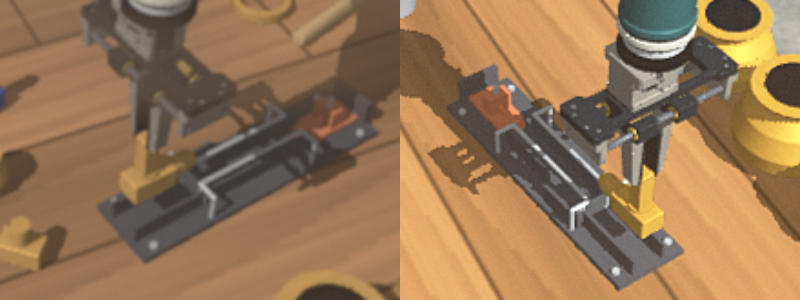

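The valve is held above the entry. In both views the stem seems to sit to the rear of the fingers, so I'll measure its pose in the hand.

```bash
python3 - <<'E'
from h import *
for n in('side1','scene1'):
    c=np.load(n+'.npz');Q=tolane(cloud(c));hsv=cv2.cvtColor(c['pixels'],cv2.COLOR_RGB2HSV)
    m=(c['z_map']>0)&(abs(Q[...,0]+.06)<.08)&(abs(Q[...,1])<.04)&(Q[...,2]>.045)&(Q[...,2]<.16)&(hsv[...,1]>120)&(hsv[...,0]>12)&(hsv[...,0]<32)
    q=Q[m];print(n,len(q),q.min(0).round(4),q.max(0).round(4))
    for z in np.arange(.05,.15,.01):
        k=q[abs(q[:,2]-z)<.005]
        if len(k)>5:print(z.round(3),len(k),np.percentile(k,[2,98],axis=0).round(4)[:,:2].tolist())
w=cap('wrist','wr2')
E
```

```text
side1 778 [-0.1062 -0.0167  0.0572] [-0.0078  0.0182  0.1576]
0.06 67 [[-0.1055, -0.0133], [-0.0465, 0.0166]]
0.07 112 [[-0.1053, -0.013], [-0.0112, 0.0173]]
0.08 295 [[-0.105, -0.0138], [-0.0141, 0.0168]]
0.09 103 [[-0.1053, -0.0092], [-0.0433, 0.0158]]
0.1 41 [[-0.0908, -0.0073], [-0.0702, 0.0117]]
0.11 47 [[-0.0912, -0.0078], [-0.0703, 0.0117]]
0.12 38 [[-0.0902, -0.009], [-0.0774, 0.0112]]
0.13 30 [[-0.0907, -0.0109], [-0.086, 0.0113]]
0.14 41 [[-0.09, -0.0095], [-0.0718, 0.0124]]
scene1 743 [-0.1046 -0.0178  0.0588] [-0.0103  0.0168  0.1416]
0.06 38 [[-0.1035, -0.0163], [-0.0495, 0.0123]]
0.07 118 [[-0.1041, -0.0166], [-0.0194, 0.0143]]
0.08 252 [[-0.1031, -0.0165], [-0.0139, 0.0135]]
0.09 147 [[-0.1019, -0.0158], [-0.0452, 0.0135]]
0.1 43 [[-0.0882, -0.0104], [-0.0694, 0.0093]]
0.11 47 [[-0.0881, -0.0096], [-0.0677, 0.0114]]
0.12 38 [[-0.0888, -0.0103], [-0.069, 0.0069]]
0.13 23 [[-0.0881, -0.0082], [-0.0845, 0.0084]]
0.14 37 [[-0.088, -0.0073], [-0.0737, 0.0113]]
```

View pics/wr2.png

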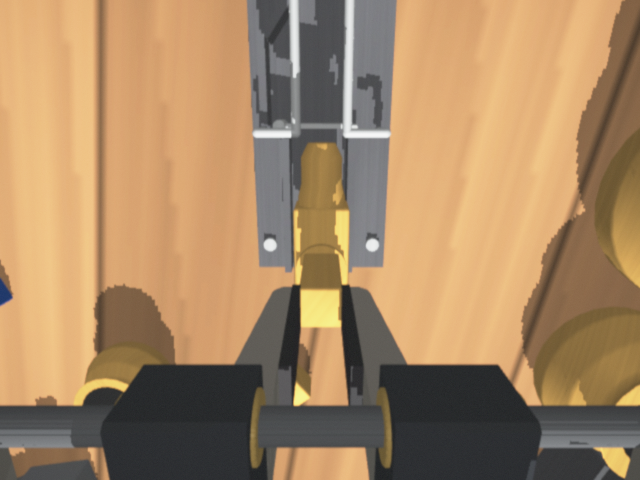

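The valve is level and centred, with its origin about 2 mm behind the TCP. Lowering it onto the lane floor.

```bash
python3 - <<'E'
from h import *
X=-.0755
arm.line_to(fromlane(X,0,.075),velocity=.1)
arm.line_to(fromlane(X,0,.050),velocity=.05);arm.sleep(.2)
u,n=lane_T()
f0=arm.get_state()['ft_force'];z=.050
while z>.0425:
    z-=.0008;arm.line_to(fromlane(X,0,z),velocity=.02);arm.sleep(.1)
    s=arm.get_state();df=s['ft_force']-f0
    print(round(z,4),(tolane(s['tool_pos'])*1000).round(2),'F',round(df[:2]@u,2),round(df[:2]@n,2),df[2].round(2))
    if df[2]>3 or np.hypot(*df[:2])>5: break
cap('scene','scene3');print(arm.get_state()['time'])
E
```

```text
0.0492 [-7.551e+01 -2.000e-02  4.924e+01] F 0.04 -0.9 0.05
0.0484 [-7.549e+01  1.000e-02  4.836e+01] F -1.17 0.39 -0.7
0.0476 [-7.550e+01  1.000e-02  4.759e+01] F -1.16 0.35 0.15
0.0468 [-7.549e+01  1.000e-02  4.678e+01] F -0.75 -0.79 -0.56
0.046 [-7.550e+01  2.000e-02  4.596e+01] F -0.37 0.13 -0.72
0.0452 [-75.61  -0.14  45.33] F -1.52 -0.05 0.2
0.0444 [-76.1   -0.49  45.01] F -2.34 -0.02 5.78
13.7083
```

It is seated on the floor: contact came at 45 mm, as expected. Now I release, regrip without stress, then slide through in steps while watching the force.

```bash
python3 - <<'E'
from h import *
X=-.0755;u,n=lane_T()
arm.gripper_to(0.4);arm.line_to(fromlane(X,0,.0455),velocity=.02);arm.sleep(.2)
f0=arm.get_state()['ft_force'];print(f0)
arm.gripper_to(0.0,squeeze=58);arm.sleep(.2)
np.save('f0.npy',f0)
x=X
while x<.0625:
    x+=.006;arm.line_to(fromlane(x,0,.0455),velocity=.03)
    s=arm.get_state();df=s['ft_force']-f0;p=tolane(s['tool_pos'])*1000
    print(p.round(1),'F',(df[:2]@u).round(1),(df[:2]@n).round(1),df[2].round(1),s['opening'].round(3))
    if np.linalg.norm(df)>25: print('STOP');break
cap('scene','scene4');cap('side','side4');print(arm.get_state()['time'])
a=np.load('scene4.npz')['pixels'][190:310,330:490];b=np.load('side4.npz')['pixels'][110:260,240:400]
cv2.imwrite('pics/c4.png',np.hstack([cv2.resize(a,(400,300)),cv2.resize(b,(320,300))])[:,:,::-1])
E
```

```text
[-0.48418391 -0.09710769  0.32947979]Traceback (most recent call last):
  File "<stdin>", line 11, in <module>
AttributeError: 'float' object has no attribute 'round'
```

```bash
python3 - <<'E'
from h import *
f0=np.load('f0.npy');u,n=lane_T()
x=tolane(arm.get_state()['tool_pos'])[0];print(x)
while x<.0625:
    x+=.006;arm.line_to(fromlane(x,0,.0455),velocity=.03)
    s=arm.get_state();df=s['ft_force']-f0;p=tolane(s['tool_pos'])*1000
    print(p.round(1),'F',round(df[:2]@u,1),round(df[:2]@n,1),df[2].round(1),round(s['opening'],3))
    if np.linalg.norm(df)>25: print('STOP');break
cap('scene','scene4');cap('side','side4');print(arm.get_state()['time'])
a=np.load('scene4.npz')['pixels'][190:310,330:490];b=np.load('side4.npz')['pixels'][110:260,240:400]
cv2.imwrite('pics/c4.png',np.hstack([cv2.resize(a,(400,300)),cv2.resize(b,(320,300))])[:,:,::-1])
E
```

```text
-0.06968421286763586
[-66.8  -0.3  46.7] F -6.1 0.7 5.6 0.201
[-63.4  -0.8  47.7] F -10.2 0.5 8.2 0.2
[-59.2  -1.1  48.2] F -12.7 0.3 9.5 0.201
[-55.2  -1.5  48.8] F -16.6 1.3 12.7 0.2
[-50.6  -2.5  50. ] F -17.9 0.4 17.2 0.196
[-46.7  -3.7  51.5] F -20.9 2.3 23.0 0.198
STOP
17.7917
```

View pics/c4.png

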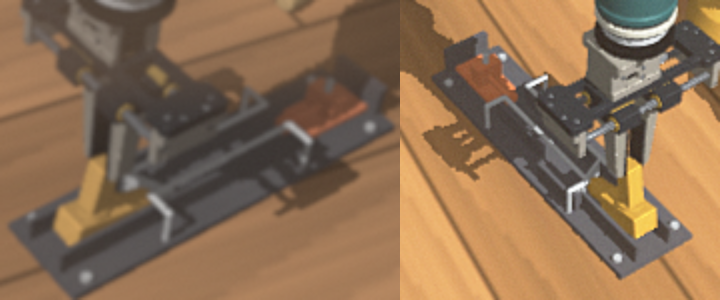

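The resistance is abnormal: 21 N back and 23 N up by lane x −47, with the TCP lifted 6 mm. I'll measure the valve's tilt and find what it is riding on.

```bash
python3 - <<'E'
from h import *
s=arm.get_state();print(s['ft_force'],s['wrist_torque'],s['tcp_rot'].round(3).tolist(),R(LY).round(3).tolist())
for nme in('side4','scene4'):
    c=np.load(nme+'.npz');Q=tolane(cloud(c));hsv=cv2.cvtColor(c['pixels'],cv2.COLOR_RGB2HSV)
    m=(c['z_map']>0)&(abs(Q[...,0]+.03)<.09)&(abs(Q[...,1])<.03)&(Q[...,2]>.003)&(Q[...,2]<.16)&(hsv[...,1]>110)&(hsv[...,0]>12)&(hsv[...,0]<32)
    q=Q[m];print(nme,len(q))
    for x in np.arange(-.11,.04,.01):
        k=q[abs(q[:,0]-x)<.005]
        if len(k)>5:print(x.round(3),len(k),(np.percentile(k,[2,98],axis=0)*1000).round(1)[:,1:].tolist())
w=cap('wrist','wr4')
cv2.imwrite('pics/wr4c.png',cv2.resize(w['pixels'][60:360,200:440],(480,600))[:,:,::-1])
E
```

```text
[  1.28171402 -21.21622831  22.40884103] [-5.43307121 -0.12088567  0.06814039] [[-0.157, 0.987, 0.013], [0.987, 0.158, -0.013], [-0.015, 0.011, -1.0]] [[-0.163, 0.987, 0.0], [0.987, 0.163, 0.0], [0.0, 0.0, -1.0]]
side4 733
-0.09 71 [[-16.6, 14.5], [14.8, 40.3]]
-0.08 99 [[-16.0, 13.3], [14.9, 42.0]]
-0.07 118 [[-14.4, 13.7], [14.8, 72.0]]
-0.06 184 [[-15.2, 18.8], [14.7, 128.4]]
-0.05 83 [[-11.8, 15.3], [15.3, 91.3]]
-0.04 43 [[-11.3, 15.4], [16.0, 124.3]]
-0.03 40 [[-4.9, 14.9], [15.8, 34.8]]
-0.02 31 [[-6.0, 14.0], [12.8, 29.7]]
-0.01 35 [[-11.6, 9.5], [12.6, 26.7]]
-0.0 27 [[-6.5, 12.0], [11.8, 25.0]]
scene4 582
-0.09 32 [[-13.1, 14.1], [11.9, 34.2]]
-0.08 100 [[-17.5, 15.5], [22.8, 42.7]]
-0.07 82 [[-18.6, 30.8], [11.1, 56.6]]
-0.06 179 [[-16.7, 31.0], [8.4, 93.0]]
-0.05 66 [[-17.1, 29.8], [7.9, 91.8]]
-0.04 32 [[-18.2, 26.1], [6.1, 90.6]]
-0.03 30 [[-16.6, 28.8], [5.8, 35.2]]
-0.02 24 [[-13.3, 24.2], [7.2, 31.4]]
-0.01 23 [[-10.1, 17.2], [0.1, 29.4]]
-0.0 14 [[-10.1, 19.9], [2.3, 25.7]]
```

View pics/wr4c.png

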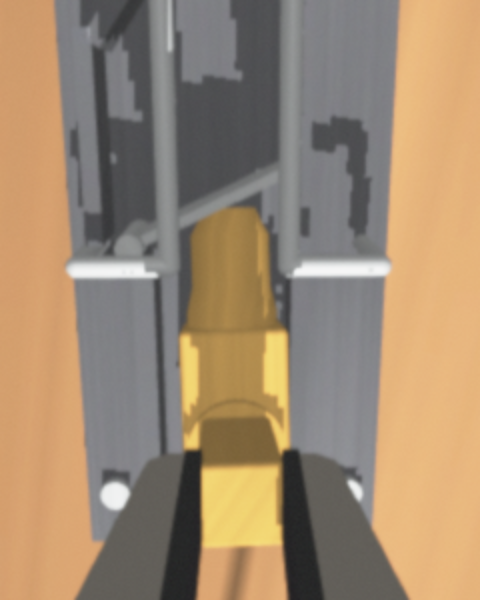

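The valve has pitched nose-down about 8°, swivelling about the pad axis, and its nose digs into the floor. The flap itself had begun to open. I'll back out, let it settle flat, and regrip the stem across x: the pad faces then resist the pitching, and the fingertips still clear the bars at 40 mm or more.

```bash
python3 - <<'E'
from h import *
f0=np.load('f0.npy')
for x in(-.055,-.065,-.0755):
    arm.line_to(fromlane(x,0,.0465),velocity=.04)
    s=arm.get_state();print((tolane(s['tool_pos'])*1000).round(1),(s['ft_force']-f0).round(1))
arm.gripper_to(.3);arm.sleep(.2);arm.gripper_to(.6)
arm.line_to(fromlane(-.0755,0,.11),velocity=.15)
arm.line_to(fromlane(-.0755,0,.2),velocity=.15)
w=cap('wrist','wr5');Q=tolane(cloud(w));hsv=cv2.cvtColor(w['pixels'],cv2.COLOR_RGB2HSV)
m=(w['z_map']>0)&(abs(Q[...,0]+.06)<.08)&(abs(Q[...,1])<.03)&(Q[...,2]<.12)&(Q[...,2]>.012)&(hsv[...,1]>110)&(hsv[...,0]>12)&(hsv[...,0]<32)
f=lambda q:cv2.minAreaRect(q[:,:2].astype(np.float32)*1000)
t=Q[m&(Q[...,2]>.074)];b=Q[m&(Q[...,2]>.022)&(Q[...,2]<.034)];print('stem',len(t),f(t),t[:,2].mean());print('block',f(b))
for x in np.arange(-.11,.02,.01):
    k=Q[m&(abs(Q[...,0]-x)<.005)]
    if len(k)>5:print(x.round(3),len(k),(np.percentile(k,[2,98],axis=0)*1000).round(1)[:,1:].tolist())
q=arm.solve_ik(fromlane(-.0775,0,.11),R(LY+np.pi/2));q2=arm.solve_ik(fromlane(-.0775,0,.11),R(LY-np.pi/2))
print(arm.get_state()['joints'].round(1),q,q2,arm.get_state()['time'])
for a in(np.pi/2,-np.pi/2): print(arm.solve_ik(fromlane(.107,0,.045),R(LY+a)))
E
```

```text
[-55.6  -1.2  47.3] [ 4.3 -4.4  5.8]
[-65.5  -0.5  46.5] [ 5.2 -2.4  0.9]
[-74.5   1.6  45.6] [ 0.2  1.  -1.7]
stem 608 ((-76.83037567138672, 2.8726015090942383), (20.056774139404297, 19.89597511291504), 0.49882620573043823) 0.08113110763170865
block ((-54.681034088134766, 3.676966667175293), (93.7135009765625, 31.69728660583496), 2.011195421218872)
-0.1 55 [[-13.3, 25.4], [17.7, 29.0]]
-0.09 126 [[-13.2, 25.6], [17.6, 82.2]]
-0.08 376 [[-12.1, 25.9], [18.0, 82.9]]
-0.07 686 [[-11.0, 26.6], [17.4, 82.5]]
-0.06 352 [[-11.9, 26.0], [18.1, 32.3]]
-0.05 370 [[-11.8, 25.7], [19.0, 28.9]]
-0.04 337 [[-10.8, 17.5], [17.4, 28.2]]
-0.03 273 [[-7.2, 17.6], [14.4, 26.8]]
-0.02 269 [[-7.1, 17.4], [14.3, 26.1]]
-0.01 198 [[-5.2, 14.1], [13.3, 25.3]]
[ 2.6 22.3  7.2 95.5 -3.1 62.6 20.1] [ 15.93136609  28.33427488 -10.24071412  98.9993951    6.04870595
  53.20254784 102.66422838] [ -9.53233184  28.78443678  23.82270451 100.83033695 -14.03440973
  53.32122377 -60.48519886] 21.8417
[  0.56519954  30.21932919 -12.6859881  106.69839041   9.14547768
  44.06057536  82.3588651 ]
[-24.41365789  30.11517994  19.58524206 108.44290409 -14.07052839
  43.77275645 -77.64852258]
```

It is flat again at lane (−77, +3), yaw about 1°. Regripping across x.

```bash
cat >> h.py <<'E'
RX=R(LY+np.pi/2)
def st(f0):
    u,n=lane_T();s=arm.get_state();d=s['ft_force']-f0
    return tolane(s['tool_pos'])*1000,np.r_[d[:2]@u,d[:2]@n,d[2]],s
E
python3 - <<'E'
from h import *
Z=.0415
arm.move_to(fromlane(-.077,.003,.13),RX)
arm.line_to(fromlane(-.077,.003,Z),velocity=.1);arm.sleep(.3)
f0=arm.get_state()['ft_force'];np.save('f0.npy',f0)
arm.gripper_to(0.,squeeze=58)
def sh(t): p,f,s=st(f0);print(t,p.round(1),f.round(1),round(s['opening'],3),s['wrist_torque'].round(2));return p,f
sh('grip')
arm.line_to(fromlane(-.077,.003,Z+.0015),velocity=.02)
arm.line_to(fromlane(-.077,0,Z+.0015),velocity=.02);sh('shift')
arm.line_to(fromlane(-.077,0,Z),velocity=.02);sh('down')
x=-.077
while x<-.03:
    x+=.006;arm.line_to(fromlane(x,0,Z),velocity=.03);p,f=sh('')
    if np.linalg.norm(f)>22 or p[2]>44.5: print('STOP');break
print(arm.get_state()['time'])
E
```

```text
grip [-76.9   3.   41.5] [0.5 0.4 0.4] 0.206 [ 0.16  0.02 -0.07]
shift [-76.9  -0.1  42.8] [ 1.3  1.1 -5.2] 0.211 [ 0.02 -0.05  0.02]
down [-77.1  -0.1  41.6] [ 1.7  0.6 -4.6] 0.206 [ 0.03 -0.16 -0.04]
 [-70.8   0.   41.6] [ 0.1  1.4 -3.2] 0.209 [-0.14 -0.07  0.03]
 [-67.9  -0.3  42.1] [-6.   1.  -1.7] 0.207 [-1.66 -0.29  0.04]
 [-62.7  -0.1  42.2] [-7.1  1.5 -1.8] 0.204 [-1.97 -0.29  0.05]
 [-57.9  -0.2  42.4] [-7.9  0.9 -1.8] 0.203 [-2.57 -0.36  0.14]
 [-51.4  -0.9  42.4] [-6.9  0.7 -3. ] 0.205 [-2.28 -0.71 -0.09]
 [-44.5  -1.   42.4] [-6.3  0.7 -3. ] 0.206 [-1.96 -0.7  -0.16]
 [-37.9  -1.1  42.3] [-4.5 -0.9 -2.3] 0.206 [-1.68 -0.71 -0.23]
 [-31.4  -1.1  42.2] [-3.3 -0.6 -3.8] 0.208 [-1.44 -0.68 -0.14]
28.7167
```

The flap is opening with only 3–8 N and no jam. Continuing to lane x ≈ 88 mm.

```bash
python3 - <<'E'
from h import *
Z=.0412;f0=np.load('f0.npy');x=-.031
while x<.088:
    x+=.007;arm.line_to(fromlane(x,0,Z),velocity=.035);p,f,s=st(f0);print(p.round(1),f.round(1),round(s['opening'],3),s['wrist_torque'].round(1)[0])
    if np.linalg.norm(f)>22 or p[2]>44.5: print('STOP');break
print(arm.get_state()['time'])
E
```

```text
[-26.9  -1.2  42.2] [-5.1  0.3 -1.6] 0.208 -1.6
[-19.3  -1.2  42.1] [-5.4  0.  -1.8] 0.207 -1.3
[-11.3  -1.1  42. ] [-4.1 -1.1 -0.7] 0.21 -1.2
[-3.2 -0.9 41.8] [-2.6 -0.6  0.7] 0.206 -0.8
[ 2.8 -0.9 41.9] [-4.1 -1.4 -0.8] 0.204 -1.2
[ 9.1 -1.  42. ] [-5.2 -1.5  1.3] 0.209 -1.6
[17.  -1.  41.9] [-3.2 -1.1 -0. ] 0.207 -1.2
[24.4 -0.9 41.8] [-4.2 -2.2  0.9] 0.206 -1.0
[31.4 -0.9 41.8] [-4.2 -0.9  1. ] 0.207 -1.0
[38.4 -0.9 41.8] [-3.7 -1.   1.4] 0.21 -1.0
[45.4 -0.9 41.9] [-3.3 -1.7  1.3] 0.209 -1.1
[52.4 -0.8 41.8] [-3.  -1.3  1.6] 0.207 -1.0
[59.4 -0.9 41.9] [-3.9 -1.3  1.1] 0.212 -1.0
[66.4 -0.9 41.9] [-3.2 -1.8  1.5] 0.207 -1.1
[73.4 -0.8 41.9] [-3.8 -1.4  1.5] 0.212 -1.0
[81.7  0.2 41.4] [-0.5  1.   3.8] 0.208 -0.4
[87.9  0.  41.4] [-2.2  1.1  4.9] 0.208 -0.7
34.6083
```

The flap sprang shut behind the valve at about x 77. Now a slow approach to contact.

```bash
cat >> h.py <<'E'
def avg(f0,k=6,dt=.02):
    a=[]
    for _ in range(k): arm.sleep(dt);p,f,s=st(f0);a.append(np.r_[p,f,s['wrist_torque'][0]])
    return np.mean(a,0)
E
python3 - <<'E'
from h import *
Z=.0415;f0=np.load('f0.npy')
arm.line_to(fromlane(.094,0,Z),velocity=.03)
x=.094;F=[]
while x<.125:
    x+=.001;arm.line_to(fromlane(x,0,Z),velocity=.012);a=avg(f0,5);F.append(a);print(round(x*1000,1),a.round(2))
    if a[3]<-6.5: break
print(arm.get_state()['time'])
E
```

```text
95.0 [ 9.443e+01  8.000e-02  4.154e+01 -4.070e+00  1.060e+00  5.320e+00
 -1.120e+00]
96.0 [ 9.524e+01  4.000e-02  4.158e+01 -4.380e+00  1.420e+00  5.170e+00
 -1.230e+00]
97.0 [ 9.630e+01 -2.000e-02  4.159e+01 -4.750e+00  1.010e+00  5.160e+00
 -1.260e+00]
98.0 [ 9.729e+01 -6.000e-02  4.161e+01 -4.260e+00  1.340e+00  5.330e+00
 -1.260e+00]
99.0 [ 9.836e+01 -8.000e-02  4.160e+01 -4.280e+00  1.230e+00  5.180e+00
 -1.260e+00]
100.0 [ 9.942e+01 -9.000e-02  4.160e+01 -4.210e+00  9.100e-01  5.280e+00
 -1.260e+00]
101.0 [ 1.0046e+02 -1.0000e-01  4.1590e+01 -4.6400e+00  1.1300e+00  5.1300e+00
 -1.2200e+00]
102.0 [ 1.0137e+02 -1.0000e-01  4.1590e+01 -4.4600e+00  1.2200e+00  5.0500e+00
 -1.3100e+00]
103.0 [101.7   -0.12  41.67  -5.72   1.03   5.78  -1.62]
104.0 [102.05  -0.15  41.75  -6.94   0.99   5.83  -1.92]
38.2917
```

Contact came at TCP x ≈ 101.4, with a friction baseline of 4.4 N. Ramping to a rise of about 10 N, then holding.

```bash
python3 - <<'E'
from h import *
Z=.0415;f0=np.load('f0.npy');B=4.35;C=101.45
x=.104
while x<.116:
    x+=.0008;arm.line_to(fromlane(x,0,Z),velocity=.012);a=avg(f0,4,.01)
    r=-a[3]-B;d=1.2+3*(a[0]-C);print(round(x*1000,1),a[[0,2,3,5,6]].round(2),'rise',r.round(1),'spring',d.round(1))
    if (r+d)/2>9.7 or max(r,d)>12: break
t0=arm.get_state()['time']
while arm.get_state()['time']-t0<1.15:
    a=avg(f0,10,.02);print('hold',a[[0,2,3]].round(2),'rise',(-a[3]-B).round(1),'spring',(1.2+3*(a[0]-C)).round(1))
print(arm.get_state()['time'],x)
E
```

```text
104.8 [102.38  41.8   -7.33   6.47  -2.13] rise 3.0 spring 4.0
105.6 [102.74  41.83  -8.54   6.35  -2.32] rise 4.2 spring 5.1
106.4 [103.09  41.89  -9.32   6.64  -2.52] rise 5.0 spring 6.1
107.2 [103.47  41.91  -9.84   6.82  -2.68] rise 5.5 spring 7.3
108.0 [103.84  41.94 -10.81   7.5   -2.91] rise 6.5 spring 8.4
108.8 [104.22  41.96 -11.91   7.56  -3.09] rise 7.6 spring 9.5
109.6 [104.61  41.99 -11.99   7.78  -3.26] rise 7.6 spring 10.7
110.4 [104.95  42.06 -13.07   8.56  -3.48] rise 8.7 spring 11.7
hold [104.92  42.07 -12.9 ] rise 8.5 spring 11.6
hold [104.92  42.06 -12.98] rise 8.6 spring 11.6
hold [104.93  42.06 -12.76] rise 8.4 spring 11.6
hold [104.93  42.06 -12.92] rise 8.6 spring 11.6
hold [104.93  42.06 -12.87] rise 8.5 spring 11.6
hold [104.93  42.06 -12.57] rise 8.2 spring 11.6
hold [104.93  42.06 -12.81] rise 8.5 spring 11.6
41.725 0.11039999999999996
```

It held steady for 1.4 s at about 10 N: the force-based figure is 8.5 N, the spring-travel figure 11.6 N, and the peak was well under 18 N. I ease the command back, staying in contact, then release and leave.

```bash
python3 - <<'E'
from h import *
f0=np.load('f0.npy')
arm.line_to(fromlane(.105,0,.042),velocity=.02);print(avg(f0,4).round(2))
arm.gripper_to(.45);print(avg(f0,4).round(2))
arm.line_to(fromlane(.105,0,.11),velocity=.08)
arm.line_to(fromlane(.105,0,.25),velocity=.2)
arm.move_to(fromlane(.0,0,.32),R(LY));arm.sleep(.3)
w=cap('wrist','wr9');cap('scene','scene9');print(arm.get_state()['time'])
Q=tolane(cloud(w));hsv=cv2.cvtColor(w['pixels'],cv2.COLOR_RGB2HSV)
m=(w['z_map']>0)&(abs(Q[...,0]-.12)<.08)&(abs(Q[...,1])<.03)&(Q[...,2]<.12)&(Q[...,2]>.012)&(hsv[...,1]>110)&(hsv[...,0]>12)&(hsv[...,0]<32)
t=Q[m&(Q[...,2]>.074)];print('stem',cv2.minAreaRect(t[:,:2].astype(np.float32)*1000),t[:,2].mean())
for x in np.arange(.07,.19,.01):
    k=Q[m&(abs(Q[...,0]-x)<.005)]
    if len(k)>5:print(x.round(3),len(k),(np.percentile(k,[2,98],axis=0)*1000).round(1).tolist())
a=cv2.resize(w['pixels'][60:300,240:400],(400,600))
b=cv2.resize(np.load('scene9.npz')['pixels'][190:310,330:490],(400,300))
cv2.imwrite('pics/c9.png',np.hstack([a,np.vstack([b,cv2.resize(np.load('scene9.npz')['pixels'],(400,300))])])[:,:,::-1])
E
```

```text
[ 1.0408e+02  9.0000e-02  4.1770e+01 -5.7500e+00 -5.0000e-02  2.3200e+00
 -1.6200e+00]
[ 1.0559e+02  1.5000e-01  4.1850e+01  7.7000e-01  1.1500e+00 -7.0000e-02
  1.0000e-01]
46.2417
stem ((101.34288024902344, 0.2515687942504883), (18.666336059570312, 18.84662628173828), 0.10087482631206512) 0.08144709985621994
0.08 154 [[77.2, -12.7, 25.7], [84.0, 12.0, 29.3]]
0.09 228 [[85.1, -12.7, 26.1], [95.0, 11.9, 82.8]]
0.1 225 [[95.1, -12.5, 30.8], [104.8, 11.8, 83.3]]
0.11 157 [[105.7, -12.4, 27.1], [114.9, 11.8, 83.0]]
0.12 199 [[115.7, -12.4, 25.4], [124.7, 11.8, 30.8]]
0.13 198 [[125.5, -12.3, 25.4], [134.2, 11.7, 29.6]]
0.14 207 [[135.1, -12.4, 19.0], [144.9, 11.8, 28.3]]
0.15 184 [[145.3, -11.2, 16.9], [154.7, 10.6, 26.7]]
0.16 192 [[155.2, -11.2, 16.2], [164.7, 10.6, 26.4]]
0.17 103 [[165.3, -8.7, 17.0], [174.0, 8.3, 25.0]]
```

View pics/c9.png

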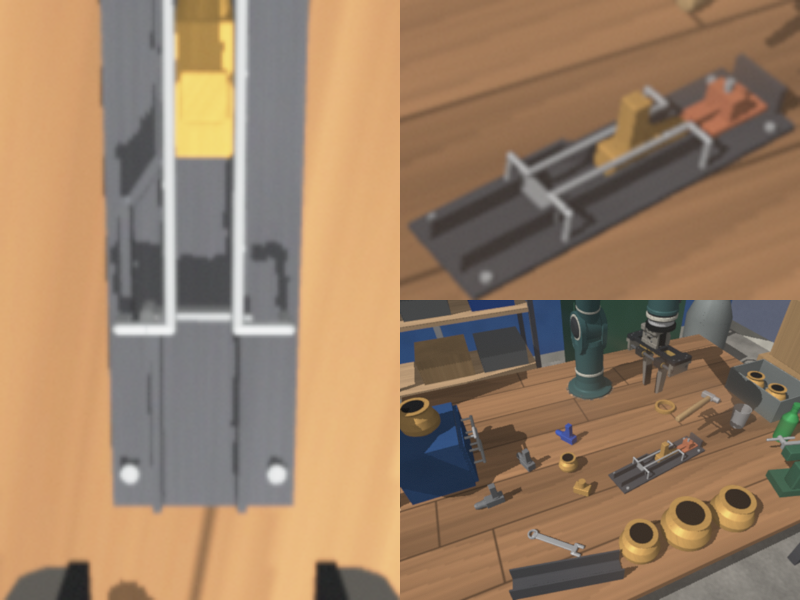

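The flap is shut (white line straight across at the bars) and the valve lies flat with its tip at about 171–174 mm. The tee and pot look unmoved. One close check of the contact gap before handing in.

```bash
python3 - <<'E'
from h import *
arm.move_to(fromlane(.06,0,.22),R(LY));arm.sleep(.3)
w=cap('wrist','wr10');print(arm.get_state()['time'],w['eye'])
Q=tolane(cloud(w));hsv=cv2.cvtColor(w['pixels'],cv2.COLOR_RGB2HSV)
ok=(w['z_map']>0)&(abs(Q[...,1])<.003)&(Q[...,0]>.15)&(Q[...,0]<.2)&(Q[...,2]<.09)
i=np.argsort(Q[ok][:,0]);q=Q[ok][i];h=hsv[ok][i]
for a in np.arange(.160,.188,.001):
    k=(q[:,0]>=a)&(q[:,0]<a+.001)
    if k.any():print(round(a*1000),k.sum(),(q[k,2].mean()*1000).round(1),np.median(h[k],0))
t=(w['z_map']>0)&(abs(Q[...,0]-.1)<.03)&(abs(Q[...,1])<.02)&(Q[...,2]>.077)&(Q[...,2]<.09)
print(cv2.minAreaRect(Q[t][:,:2].astype(np.float32)*1000))
m=(w['z_map']>0)&(abs(Q[...,0]-.15)<.05)&(abs(Q[...,1])<.03)&(Q[...,2]<.09);v,u=np.where(m);print(u.min(),u.max(),v.min(),v.max())
cv2.imwrite('pics/c10.png',cv2.resize(w['pixels'][max(v.min()-5,0):v.max()+5,u.min()-20:u.max()+20],(420,600),interpolation=cv2.INTER_CUBIC)[:,:,::-1])
for n,c,xy in(('tee','scene',(.602,-.272)),('lota','scene',(.486,-.286))):
  for f in('scene0','scene9'):
    s=np.load(f+'.npz');P=cloud(s);k=(np.hypot(P[...,0]-xy[0],P[...,1]-xy[1])<.05)&(P[...,2]>.02);print(n,f,k.sum(),P[k].mean(0).round(4))
E
```

```text
47.1333 [0.57071753 0.09600099 0.43182956]
160 6 25.3 [ 18.5 141.  156. ]
161 6 25.2 [ 18.  139.5 156.5]
162 6 25.5 [ 19.  141.  156.5]
163 6 25.3 [ 19.  141.5 156. ]
164 12 24.5 [ 19.  140.5 156. ]
165 6 24.3 [ 18.5 140.  155.5]
166 6 23.8 [ 19. 141. 155.]
167 5 22.9 [ 19. 142. 164.]
168 6 22.7 [ 19.  144.5 177.5]
169 6 22.5 [ 19.  144.  196.5]
170 6 21.4 [ 19.  144.5 205. ]
171 7 21.8 [ 17. 143. 214.]
172 11 22.4 [ 13. 133. 237.]
173 6 22.4 [ 12.  129.  241.5]
174 6 21.7 [ 11.5 129.  241.5]
175 6 21.9 [ 12.  129.  241.5]
176 6 22.0 [ 11.5 128.5 241.5]
177 6 21.9 [ 11.  131.5 238. ]
178 6 17.1 [ 10.  140.5 216. ]
179 6 16.9 [  9.  136.5 169. ]
180 6 17.5 [ 10. 134. 153.]
181 6 17.0 [  9.  136.  164.5]
182 10 17.6 [  9.5 136.  213. ]
183 8 16.6 [ 10.5 132.5 236. ]
184 6 17.0 [ 10.5 132.  237. ]
185 6 17.3 [ 10.5 132.  237. ]
186 6 17.1 [ 11.  132.5 237. ]
187 7 17.0 [ 11. 131. 240.]
((101.80877685546875, 0.24651527404785156), (19.644607543945312, 19.50124740600586), 89.58412170410156)
287 352 51 169
tee scene0 427 [ 0.5964 -0.274   0.0361]
tee scene9 435 [ 0.5965 -0.2739  0.0358]
lota scene0 753 [ 0.4784 -0.2816  0.0441]
lota scene9 752 [ 0.4784 -0.2816  0.0444]
```

View pics/c10.png

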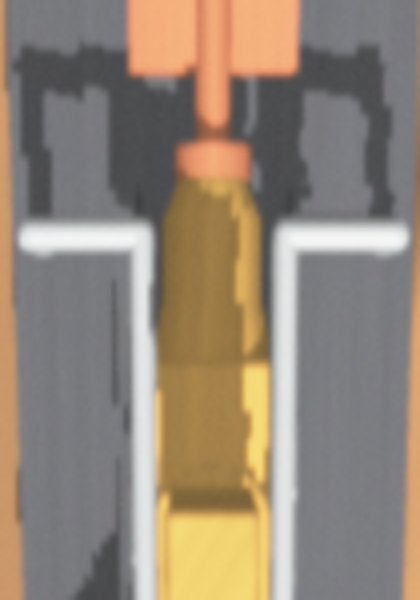

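The brass tip runs straight into the copper face at about 171.5 mm with no gap. The tee and pot moved less than 0.3 mm between pictures. Handing in.

```bash
python3 - <<'E'
from h import *
arm.line_to(fromlane(.06,0,.30),velocity=.15)
print(arm.get_state()['time']);print(arm.finish_job())
E
```

```text
47.8167
the job is handed in; nothing more can be done
None
```

The job is done and handed in at 47.8 s of the 70 s allowed. The brass valve body was slid through the flap, pressed on the contact, and left flat in the lane against it.

**First try through the flap:** it failed. Gripped across y, as the task advises, the valve pitched nose-down and jammed against the floor, with about 21 N back and 23 N up on the tool. I backed out, let it settle flat in the entry, and regripped the stem across x with the fingertips 41.5 mm up. The second try pushed the flap open with 3–8 N.

**The press:** held steady for about 1.4 s. My two estimates of the contact force disagree: 8.5 N from the rise in wrist force and 11.6 N from the spring travel. Neither came near 18 N.

**Last checks:**
- **Flap:** shut behind the valve.
- **Valve:** flat, stem at lane x about 101.5 mm, with no visible gap between the spigot and the contact at about 171.5 mm.
- **Tee and pot:** apparent movement under 0.3 mm, within the noise of the camera.

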